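Unlock the tester bottle and take off its push-and-turn cap

TASK

The tester bottle of hinge cleaner is locked in its security stand: wind the stand's handwheel one full turn counter-clockwise (seen from above) so that the steel guard plate slides off the cap. Then press the push-and-turn cap down, twist it counter-clockwise while it is pressed until it is free, and lift it straight up. Finish still gripping the cap, held level and still about 8 cm above the open bottle neck, with the guard left open and none of the other goods on the shelf disturbed.

Things in the scene. Friction and masses are not known exactly. Their poses are not given: they have to be found in the camera images.
- stand: Security stand, fixed to the shelf: steel base plate 140 x 300 x 10 mm (its x, y, z), yaw within 0.35 rad of the world's. Origin on the shelf surface, z up; the plate runs from y -135 to +165 mm. A white bottle, 80 mm across, stands at x, y = (0, -70) mm, the wheel's axis at (-22, 100). Beside the wheel a bracket guides the rack, 174 mm high, at x -8 to 26, y 80 to 130.
- guard_mid (a point): Centre of the guard's underside: steel plate 44 x 70 mm (x, y), 6 mm thick, 158 mm above the shelf, 6 mm over the cap's wing and centred on it at the start. A rack driven by the wheel slides it 16 mm per rad along the stand's +y: 100 mm for a full turn, its edge then 65 mm from the bottle's axis. The rack, 12 mm wide, 158 to 168 mm high, reaches 225 mm in +y from this point.
- wheel_axis (a point): Point on the vertical axis of the handwheel, 190 mm above the shelf: the top of the wheel's steel rim (rim circle of radius 45 mm, 10 mm thick, three spokes). Axes as the stand's.
- wheel (a joint): Turn of the handwheel in rad: 0 at the start, grows counter-clockwise seen from above; a full turn is 6.28, its stop is at 6.6. Turning it takes about 1.5 N at the knob; it stays where it is left.
- knob_mid (a point): Middle (half-way up) of the black upright cylinder knob on the wheel's rim: 18 mm in diameter, 34 mm tall, from 190 to 224 mm above the shelf, 45 mm from the wheel's axis (on the stand's +y side of it when the wheel reads 0). The knob spins freely on its own upright pin, so it can be held with a fixed hand direction while it is led round the circle.
- mouth (a point): Centre of the top of the bottle's neck, 114 mm above the shelf, fixed to the stand; axes as the stand's.
- cap_wing (a point): Centre of the wing (finger bar) on top of the loose push-and-turn cap. Axes as the cap's: z up, wing along y. Wing 42 mm long (y), 14 mm thick (x), 22 mm tall; this point is 11 mm above the cap's round top, 37 mm above its lower rim. Locked, the wing lies along the stand's y and this point is 141 mm above the shelf, 27 mm above point mouth.
- cap: The cap: 54 mm across, 26 mm tall under its wing, 30 to 65 g; origin at its lower rim's centre. A spring holds it up: 5 N starts it down, 11 N bottoms it at 10 mm. Pressed at least 6 mm, it turns, counter-clockwise only (seen from above). Its lugs come free at 0.95 rad of turn, stay free to 2.2 rad; then it lifts straight off (10 mm of neck is inside it). 2 mm sideways play.
- passage_lever: Loose matte black door lever, 52 mm rose, 115 mm handle along its x; origin under the rose. A bystander.
- hinge: Loose chrome butt hinge lying open, 84 x 100 mm, 12 mm high; origin under its centre. A bystander.
- pull_a: Loose pewter drawer pull (bow 106 mm long along its y, 33 mm high) lying on the stand's base plate between bottle and wheel; origin under its centre. A bystander.
- pull_b: A second such drawer pull lying on the shelf beyond the stand. A bystander.
- padlock: Loose padlock lying flat, body 42 x 48 x 22 mm; origin under its body. A bystander.
- doorstop: Loose rubber doorstop, 48 mm across, 34 mm high; origin under its centre. A bystander.
- screw_box: Loose cardboard box of screws, 70 x 110 x 45 mm; origin under its centre. A bystander.
There are look-alikes about, which are no part of the job. Leave any orange or red look-alike of the cap alone.

How it is judged:
By the outcome, as a careful person would: the job done as asked, in the order asked, and still so for the second after the job is handed in, while the arm keeps its last pose, push and grip.
It also fails if it takes over 61 s, if anything falls off the work surface, if the arm or the gripper's body presses on something with over 40 N, if the wrist force passes 120 N, or if a joint passes its speed limit or range.

ROBOT

A 7-joint arm with a two-finger parallel gripper is mounted at the origin on the work surface. World frame = base frame: x ahead of the robot, y to its left, z up, the work surface at z = 0. Lengths are in m, angles in rad, forces in N, time in s.
With the tool pointing down it reaches from about 0.425 to 0.925 m from the base axis. Payload 6.8 kg.
Tool frame: the origin (TCP) lies on the front face of the gripper's body, between the roots of the fingers; the fingertips stand 73 mm ahead of it and the grasp point (between the pads) lies 54 mm ahead of it; z points along the fingers, y is the line along which they close (so a half turn about z gives the same grasp; the last joint's range is limited). The gripper opens to 85 mm and grips with 20 to 120 N. Pads are 22 mm wide; open, the fingers measure 114 mm over their backs; the gripper's body (76 mm by 85 mm) begins 54 mm behind the grasp point. The pads swing forward as they close: fully open they stand 13 mm farther back than shut.
Start: joints at [-1.22, 0.477, 0.022, 1.555, -0.011, 1.109, -0.083], TCP at [0.299, 0.605, 0.304] pointing down, gripper open.
Joint ranges: [-2.96, 2.96], [-0.34, 2.1], [-1.41, 1.46], [0.24, 2.44], [-1.37, 4.51], [0.17, 1.92], [-2.96, 2.96]. Speed limits (rad/s): [2.39, 2.39, 3.14, 3.14, 3.14, 3.14, 3.14].

INTERFACE

Orientations are given as a unit quaternion [w, x, y, z].
In Python, from station import bot, optics gives the robot as it stands.
- The arm moves only by the tool drive_tool, never from a script. Its argument "deltas" is a list of rows, each an object with "gripper": the closure in counts, from 0 (fully open) to 255 (shut); "offset": the shift along the tool's x, y, z in units of 1000 mm (1.0 is 1000 mm), a list of three; "angular": the turn, a rotation vector about the tool's x, y, z in units of 45 degrees (1.0 is 45 degrees), a list of three. In form: [{"gripper": gripper, "offset": [dx, dy, dz], "angular": [rx, ry, rz]}, ...]. A call has 1 to 5 rows; each row is the pose to reach, as a shift and turn from the pose commanded when the call began, along the tool's axes at that moment; what a row does not reach only later rows make up. A row lasts 1/10 s, in which the tool goes at most 50 mm and 8.59 degrees, less where a joint would pass 70% of its speed; a pose out of reach is approached as far as the arm can. A call with a number of a shift or a turn outside -1 to 1 is refused whole. A call with a gripper value outside its range is refused whole. The fingers move at their own pace and stop on an object; "grip_force" is the grip in N (left out, the last holds). Time passes only in rows, so rows that repeat a pose let the fingers close. It gives the time, the measured TCP pose, the force, the opening and the grip force at its end, in the units of the state.
- bot.get_obs(): the state, without advancing time (a new reading comes with each control period).
- optics.read_camera(name): name is "scene" or "top" or "wrist"; returns the picture (420x560x3 uint8, blue, green, red); there is no depth.
- optics.camera_model(name): a dict with "fx", "fy", "cx", "cy" (pixels), "dist" ([k1, k2, p1, p2, k3] as OpenCV has them; the pictures are not rectified), "cam_to_world" (4x4, takes a point from camera to world coordinates). Camera axes: x right, y up, looking along -z (the intrinsics and any distortion apply to the point x, -y, -z); pixel columns grow to the right and rows downward; lengths in m; the calibration is good to about 2 mm. A picture is of the moment at which its call begins: read the wrist's pose just before it. camera_model takes no time and is no camera call; for the wrist camera it gives the pose at the moment of the call.
- bot.hand_in(): hands the job in; it is judged then, once.
The state is a dict: "t": time; "q": joint angles; "joint_vel": joint speeds; "joint_torque": joint torques, N m; "eef_pos": TCP position; "tool_rot": TCP orientation; "contact_force": force on the tool from outside, world axes, zero at the start; "torque": the same for the moment, N m; "gripper_width": opening from 0.0 (shut) to 1.0 (fully open); "grasp_force": force on a finger pad.
Only numpy, scipy, OpenCV 4.12 (cv2) and the standard library are available. Lean on these libraries where they do the work, as an engineer would, in place of code of your own. Each camera call takes 0.05 s, during which the arm holds its last target. There are 200 camera calls.

## Working session

There is one attempt and no reset: what is moved stays moved. The work goes in short steps, Python scripts to look and compute and a tool call to move; the robot and the scene stay as the last step left them, time stands still between calls to the robot, and variables do not carry over. Pictures are saved under pics/ and viewed, at most 10 in all, crops included, and the job is handed in when it is done.

Besides the shell and the picture viewer there is one more tool, called after "Call:" in YAML: its name, and indented under it one key for each argument. drive_tool: Moves the arm, as the interface text tells. Its arguments: {"type":"object","properties":{"deltas":{"type":"array"},"grip_force":{"type":"number"}},"required":["deltas"]}

```bash
ls; mkdir -p pics
python3 - <<'E'
from station import bot, optics
import cv2, json
for n in ("scene","top"):
    cv2.imwrite(f"pics/{n}0.png", optics.read_camera(n)); m=optics.camera_model(n); print(n,{k:(v.tolist() if hasattr(v,'tolist') else v) for k,v in m.items()})
print(bot.get_obs())
E
```

```text
pics
scene {'fx': 406.99133195789994, 'fy': 406.99133195789994, 'cx': 279.76743117553497, 'cy': 204.83843742448812, 'dist': [-0.017998654396355236, 0.0, 0.0, 0.0, 0.0], 'cam_to_world': [[0.612976300705514, -0.4322571693345356, 0.6613726591962189, 1.3012596940638754], [0.790100154731495, 0.3339317195961731, -0.5140343880917022, -0.585783988159773], [0.0013417401578422966, 0.837641538013987, 0.5462186865413079, 0.7661012323309829], [0.0, 0.0, 0.0, 1.0]]}
top {'fx': 400.51029544323535, 'fy': 400.51029544323535, 'cx': 279.36836373975973, 'cy': 211.03119250408486, 'dist': [-0.03465163867383738, 0.0, 0.0, 0.0, 0.0], 'cam_to_world': [[0.0023904032029417937, 0.982150253506705, -0.18808286872876617, 0.3804263551901608], [-0.9999676155351304, 0.0009023131237052392, -0.007997106477532183, -0.00565434355524006], [-0.007684650513430283, 0.18809589407464936, 0.9821206039885046, 1.1681454223850578], [0.0, 0.0, 0.0, 1.0]]}
{'t': 0.1, 'q': array([-1.22012656,  0.47770784,  0.02238161,  1.55636203, -0.01148219,
        1.10930163, -0.08309704]), 'joint_vel': array([-0.00102426,  0.00129132,  0.0003675 , -0.00358053,  0.00165585,
       -0.00020715,  0.00014114]), 'joint_torque': array([ 4.54160894e-03, -5.97755671e+01,  1.61371998e+00, -2.81949323e+01,
        1.29213533e-02,  4.93940141e-03,  3.28752662e-05]), 'eef_pos': array([0.29876179, 0.60481433, 0.30302605]), 'tool_rot': array([-1.12041292e-04,  2.27380322e-01,  9.73805683e-01, -8.17471431e-04]), 'contact_force': array([-0.17940724, -0.21001135, -0.23616508]), 'torque': array([ 0.00681081,  0.00760732, -0.01498824]), 'grasp_force': 0.0, 'gripper_width': 0.9996440290148216}
```

View pics/scene0.png

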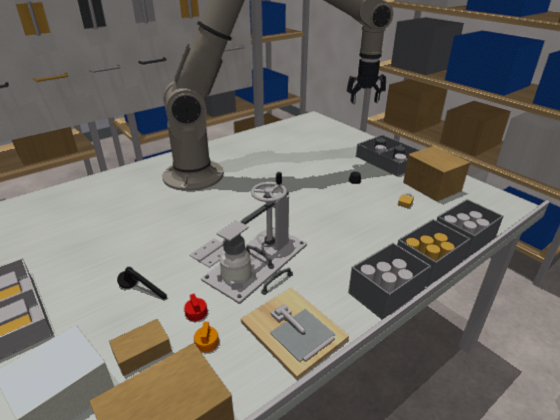

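View pics/top0.png

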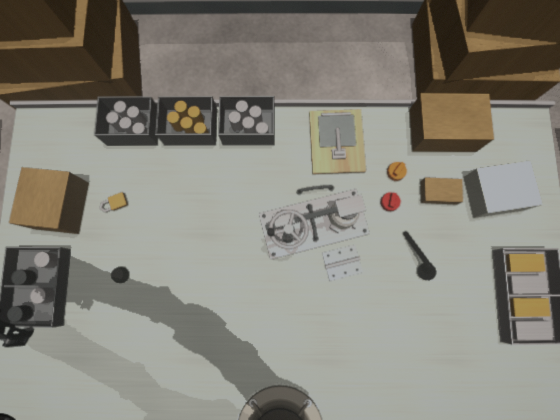

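The scene shows the stand with its wheel at about (268,190) and its bottle at (235,260). In the top view the plate runs from (260,212) to (368,240), with the wheel at (288,228) and the guard at (348,207). I'll enlarge that part.

Run:
```python
import cv2
a=cv2.imread("pics/top0.png")[170:290,240:400]
cv2.imwrite("pics/topc.png",cv2.resize(a,None,fx=5,fy=5,interpolation=cv2.INTER_CUBIC))
```

```text
(no output)
```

View pics/topc.png

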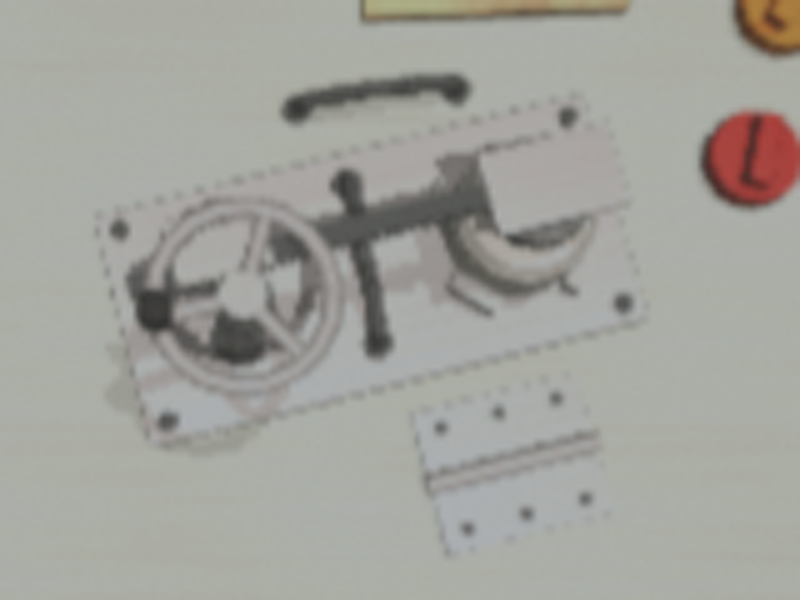

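The crop shows the plate corners at (97,213), (583,95), (645,318) and (153,443). The rim centre is at (245,295), the knob top at (155,308) and the guard at about (550,185). I'll fit the stand pose to these points.

```bash
cat > h.py <<'E'
import numpy as np, cv2
from scipy.spatial.transform import Rotation as R
from scipy.optimize import least_squares
def proj(m,P):
    T=np.linalg.inv(np.array(m["cam_to_world"])); c=np.asarray(P)@T[:3,:3].T+T[:3,3]; c=c*[1,-1,-1]
    K=np.array([[m["fx"],0,m["cx"]],[0,m["fy"],m["cy"]],[0,0,1]])
    return cv2.projectPoints(c,np.zeros(3),np.zeros(3),K,np.array(m["dist"]))[0][:,0]
def ray(m,uv,z):
    K=np.array([[m["fx"],0,m["cx"]],[0,m["fy"],m["cy"]],[0,0,1]])
    n=cv2.undistortPoints(np.array([[uv]],float),K,np.array(m["dist"]))[0,0]
    T=np.array(m["cam_to_world"]); d=T[:3,:3]@[n[0],-n[1],-1]
    return T[:3,3]+d*(z-T[2,3])/d[2]
def sw(p,P):  # stand->world
    P=np.asarray(P,float); c,s=np.cos(p[2]),np.sin(p[2])
    return P@np.array([[c,s,0],[-s,c,0],[0,0,1]])+[p[0],p[1],0]
def fit(m,P,uv,p0): 
    r=least_squares(lambda p:(proj(m,sw(p,P))-uv).ravel(),p0); return r.x,r.fun.reshape(-1,2)
def tool(o): w,x,y,z=o["tool_rot"]; return R.from_quat([x,y,z,w])
E
python3 - <<'E'
from h import *
from station import bot,optics
m=optics.camera_model("top")
P=np.array([[70,165,10],[70,-135,10],[-70,-135,10],[-70,165,10],[-22,100,190],[-22,145,224]])/1000
c=np.array([[97,213],[583,95],[645,318],[153,443],[245,295],[155,308]])
uv=np.array([240,170])+(c+.5)/5-.5
p,f=fit(m,P,uv,[.5,0,0.2]); print(p,f.round(2).tolist())
p4,f=fit(m,P[:4],uv[:4],p); print(p4,f.round(2).tolist())
for n,q in dict(axis=[-.022,.1,.19],knob=[-.022,.145,.207],mouth=[0,-.07,.114]).items(): w=sw(p,[q])[0];print(n,w,np.hypot(*w[:2]))
print(tool(bot.get_obs()).as_matrix().round(3))
print(np.linalg.inv(tool(bot.get_obs()).as_matrix()).dot(np.array(optics.camera_model("wrist")["cam_to_world"])[:3,3]-bot.get_obs()["eef_pos"]))
E
```

```text
[ 0.5704666  -0.11175654  0.24872096] [[-0.57, 0.32], [0.21, -0.37], [1.19, 0.29], [-0.38, 0.63], [-0.13, -0.35], [-0.25, -0.44]]
[ 0.57112007 -0.11143911  0.24547566] [[-0.64, -0.09], [0.21, -0.47], [1.04, 0.23], [-0.61, 0.24]]
axis [ 0.52452714 -0.02024936  0.19      ] 0.5249178557053067
knob [0.51344974 0.02336591 0.207     ] 0.5139811258815584
mouth [ 0.58769812 -0.17960251  0.114     ] 0.6145292006010197
[[-0.897  0.443 -0.001]
 [ 0.443  0.897 -0.002]
 [-0.    -0.002 -1.   ]]
[ 0.07081853 -0.00018099 -0.06988763]
```

```bash
cat >> h.py <<'E'
def plan(pos,rot,tgt,yaw,n,per=5):
    """straight move, tool-down with tool y at yaw; n rows; prints rows per call (mm/1000, 45deg units)"""
    y=np.array([np.cos(yaw),np.sin(yaw),0]); z=np.array([0,0,-1.]); G=R.from_matrix(np.c_[np.cross(y,z),y,z])
    rv=(rot.inv()*G).as_rotvec(); i=0
    while i<n:
        k=min(per,n-i); P0=pos+(tgt-pos)*i/n; R0=rot*R.from_rotvec(rv*i/n)
        for j in range(1,k+1):
            P=pos+(tgt-pos)*(i+j)/n; Q=rot*R.from_rotvec(rv*(i+j)/n)
            print((R0.inv().apply(P-P0)).round(4).tolist(),((R0.inv()*Q).as_rotvec()/(np.pi/4)).round(4).tolist())
        print('--'); i+=k
E
python3 - <<'E'
from h import *
from station import bot,optics
o=bot.get_obs()
print(tool(o).inv().as_matrix()@np.array(optics.camera_model("wrist")["cam_to_world"])[:3,:3])
plan(o["eef_pos"],tool(o),np.array([.5245,-.0202,.36]),.2487,15)
E
```

```text
[[-1.14914466e-04  9.59996103e-01  2.80013338e-01]
 [ 9.99999974e-01  5.50459172e-05  2.21670145e-04]
 [ 1.97388884e-04  2.80013356e-01 -9.59996084e-01]]
[-0.0319, -0.0307, -0.0037] [-0.0001, 0.0001, 0.0733]
[-0.0639, -0.0614, -0.0075] [-0.0003, 0.0001, 0.1466]
[-0.0958, -0.0921, -0.0112] [-0.0004, 0.0002, 0.2198]
[-0.1278, -0.1228, -0.015] [-0.0005, 0.0003, 0.2931]
[-0.1597, -0.1535, -0.0187] [-0.0006, 0.0004, 0.3664]
--
[-0.0393, -0.0204, -0.0038] [-0.0001, 0.0001, 0.0733]
[-0.0787, -0.0407, -0.0075] [-0.0003, 0.0001, 0.1466]
[-0.118, -0.0611, -0.0113] [-0.0004, 0.0002, 0.2198]
[-0.1574, -0.0815, -0.0151] [-0.0005, 0.0003, 0.2931]
[-0.1967, -0.1018, -0.0188] [-0.0006, 0.0004, 0.3664]
--
[-0.0435, -0.0084, -0.0038] [-0.0001, 0.0001, 0.0733]
[-0.087, -0.0167, -0.0076] [-0.0003, 0.0001, 0.1466]
[-0.1305, -0.0251, -0.0114] [-0.0004, 0.0002, 0.2198]
[-0.174, -0.0335, -0.0151] [-0.0005, 0.0003, 0.2931]
[-0.2175, -0.0418, -0.0189] [-0.0006, 0.0004, 0.3664]
--
```

Call:
drive_tool:
  deltas:
    - {"gripper": 0, "offset": [-0.032, -0.031, -0.004], "angular": [0, 0, 0.073]}
    - {"gripper": 0, "offset": [-0.064, -0.061, -0.008], "angular": [0, 0, 0.147]}
    - {"gripper": 0, "offset": [-0.096, -0.092, -0.011], "angular": [0, 0, 0.22]}
    - {"gripper": 0, "offset": [-0.128, -0.123, -0.015], "angular": [0, 0, 0.293]}
    - {"gripper": 0, "offset": [-0.16, -0.1535, -0.019], "angular": [-0.0006, 0.0004, 0.366]}
  grip_force: 30

```text
t: 0.6
eef_pos: [0.3746, 0.3947, 0.3227]
tool_rot: [-0.0, 0.366, 0.931, -0.0]
contact_force: [0.5, 0.6, 0.4]
gripper_width: 1.001
grasp_force: 0.0
```

Call:
drive_tool:
  deltas:
    - {"gripper": 0, "offset": [-0.039, -0.02, -0.004], "angular": [0, 0, 0.073]}
    - {"gripper": 0, "offset": [-0.079, -0.041, -0.008], "angular": [0, 0, 0.147]}
    - {"gripper": 0, "offset": [-0.118, -0.061, -0.011], "angular": [0, 0, 0.22]}
    - {"gripper": 0, "offset": [-0.157, -0.082, -0.015], "angular": [0, 0, 0.293]}
    - {"gripper": 0, "offset": [-0.197, -0.102, -0.019], "angular": [-0.0006, 0.0004, 0.366]}

```text
t: 1.1
eef_pos: [0.4498, 0.1862, 0.3418]
tool_rot: [-0.0, 0.495, 0.869, 0.0]
contact_force: [0.5, 0.4, 0.3]
gripper_width: 1.0
grasp_force: 0.0
```

Call:
drive_tool:
  deltas:
    - {"gripper": 0, "offset": [-0.044, -0.008, -0.004], "angular": [0, 0, 0.073]}
    - {"gripper": 0, "offset": [-0.087, -0.017, -0.008], "angular": [0, 0, 0.147]}
    - {"gripper": 0, "offset": [-0.13, -0.025, -0.011], "angular": [0, 0, 0.22]}
    - {"gripper": 0, "offset": [-0.174, -0.033, -0.015], "angular": [0, 0, 0.293]}
    - {"gripper": 0, "offset": [-0.2175, -0.042, -0.019], "angular": [-0.0006, 0.0004, 0.366]}

```text
t: 1.6
eef_pos: [0.5251, -0.022, 0.3606]
tool_rot: [-0.0, 0.614, 0.789, 0.001]
contact_force: [0.5, 0.8, -0.5]
gripper_width: 0.999
grasp_force: 0.0
```

Call:
drive_tool:
  deltas:
    - {"gripper": 0, "offset": [0, 0, 0], "angular": [0, 0, 0]}
    - {"gripper": 0, "offset": [0, 0, 0], "angular": [0, 0, 0]}

```text
t: 1.8
eef_pos: [0.5248, -0.0213, 0.3603]
tool_rot: [-0.0, 0.615, 0.789, 0.0]
contact_force: [-0.5, 0.5, 0.3]
gripper_width: 0.999
grasp_force: 0.0
```

Run:
```python
from h import *
from station import bot,optics
o=bot.get_obs(); print(o["eef_pos"],tool(o).as_matrix().round(4).tolist(),o["q"].round(3),o["joint_vel"].round(3))
m=optics.camera_model("wrist"); im=optics.read_camera("wrist"); cv2.imwrite("pics/w1.png",im)
p=[.5705,-.1118,.2487]
print(proj(m,sw(p,np.array([[-22,100,190],[-22,145,224],[-22,145,190],[0,-70,152]])/1000)))
```

```text
[ 0.52484894 -0.02133447  0.36026364] [[-0.2447, 0.9696, -0.0002], [0.9696, 0.2447, 0.0014], [0.0014, 0.0002, -1.0]] [-0.518  0.182  0.51   1.869 -0.1    1.115  0.276] [-0.03  -0.004 -0.044  0.012 -0.004 -0.     0.   ]
[[276.43450819 206.35825872]
 [276.35529335 158.67528601]
 [276.33578384 153.72992441]
 [295.76569994 338.87228708]]
```

View pics/w1.png

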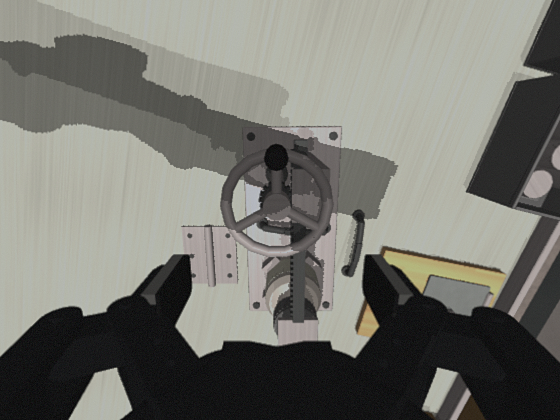

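The wrist view shows the knob at about (276,157), the wheel centre at (276,203) and the plate's top corners at (243,127) and (342,126). I'll enlarge it for a finer fit.

Run:
```python
import cv2
a=cv2.imread("pics/w1.png")[115:265,190:390]
cv2.imwrite("pics/w1c.png",cv2.resize(a,None,fx=4,fy=4,interpolation=cv2.INTER_CUBIC))
```

```text
(no output)
```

View pics/w1c.png

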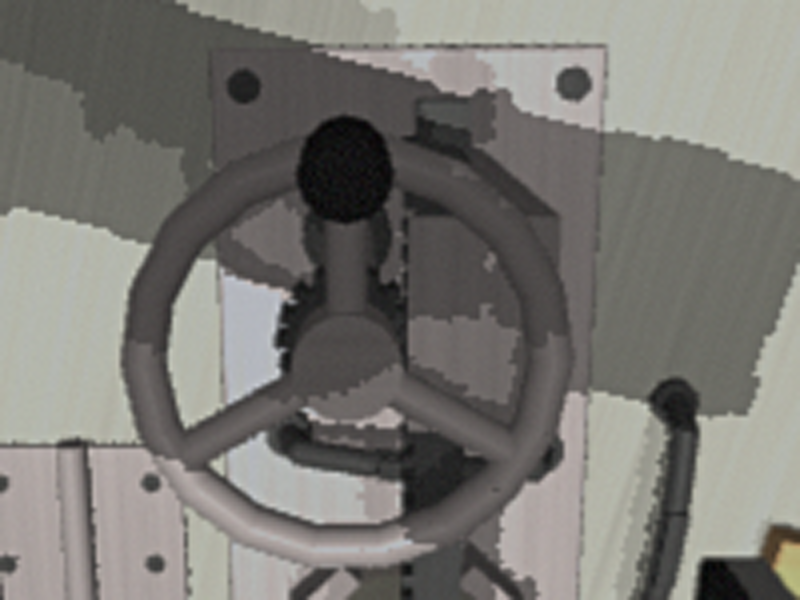

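Run:
```python
from h import *
from station import bot,optics
m=optics.camera_model("wrist"); p=[.5705,-.1118,.2487]
P=np.array([[-22,50,185],[-72,100,185],[28,100,185],[-22,145,224],[-70,165,10],[70,165,10]])/1000
uv=np.array([[276.8,256.5],[220.5,202.5],[333,202.5],[276.1,158.6],[242.75,126.75],[341.5,126.25]])
print(proj(m,sw(p,P)).round(1).tolist())
p2,f=fit(m,P,uv,p);print(p2,f.round(2).tolist())
o=bot.get_obs()
k=sw(p,[[-.022,.145,.267]])[0]; print(k)
plan(o["eef_pos"],tool(o),k,.2487,5)
```

```text
[[276.2, 258.1], [219.6, 206.5], [332.9, 206.6], [276.3, 160.9], [242.0, 127.2], [342.0, 127.2]]
[ 0.57046132 -0.10943892  0.25163037] [[-0.13, -0.55], [-0.75, 1.69], [0.38, 1.46], [0.4, -0.91], [-0.72, -1.14], [0.69, -0.86]]
[0.51348597 0.02332365 0.267     ]
[0.0089, -0.0, 0.0186] [-0.0, -0.0005, 0.0003]
[0.0178, -0.0001, 0.0373] [-0.0, -0.001, 0.0006]
[0.0267, -0.0001, 0.0559] [-0.0, -0.0015, 0.0009]
[0.0355, -0.0001, 0.0746] [-0.0, -0.002, 0.0012]
[0.0444, -0.0002, 0.0932] [-0.0001, -0.0025, 0.0015]
--
```

Call:
drive_tool:
  deltas:
    - {"gripper": 0, "offset": [0.015, 0, 0.019], "angular": [0, 0, 0]}
    - {"gripper": 0, "offset": [0.03, 0, 0.037], "angular": [0, 0, 0]}
    - {"gripper": 0, "offset": [0.045, 0, 0.056], "angular": [0, 0, 0]}
    - {"gripper": 0, "offset": [0.045, 0, 0.075], "angular": [0, 0, 0]}
    - {"gripper": 0, "offset": [0.045, 0, 0.093], "angular": [0, 0, 0]}

```text
t: 2.35
eef_pos: [0.5131, 0.0261, 0.2665]
tool_rot: [-0.001, 0.612, 0.791, 0.001]
contact_force: [-0.2, -0.3, 0.5]
gripper_width: 1.004
grasp_force: 0.0
```

Call:
drive_tool:
  deltas:
    - {"gripper": 120, "offset": [0, 0, 0], "angular": [0, 0, 0]}
    - {"gripper": 150, "offset": [0, 0, 0], "angular": [0, 0, 0]}
    - {"gripper": 180, "offset": [0, 0, 0], "angular": [0, 0, 0]}

```text
t: 2.65
eef_pos: [0.5143, 0.024, 0.2685]
tool_rot: [0.0, 0.613, 0.79, 0.001]
contact_force: [-0.6, -0.1, 0.5]
gripper_width: 0.516
grasp_force: 0.0
```

Call:
drive_tool:
  deltas:
    - {"gripper": 255, "offset": [0, 0, 0], "angular": [0, 0, 0]}
    - {"gripper": 255, "offset": [0, 0, 0], "angular": [0, 0, 0]}
    - {"gripper": 255, "offset": [0, 0, 0], "angular": [0, 0, 0]}
    - {"gripper": 255, "offset": [0, 0, 0], "angular": [0, 0, 0]}
  grip_force: 30

```text
t: 3.05
eef_pos: [0.5144, 0.0236, 0.2684]
tool_rot: [0.0, 0.614, 0.79, 0.001]
contact_force: [-1.3, 0.5, 5.5]
gripper_width: 0.198
grasp_force: 29.6
```

Run:
```python
import numpy as np
r=.045
for i in range(8):
    for j in range(1,6):
        a0=np.radians(9*5*i); a=np.radians(9*(5*i+j))
        print([round(r*(np.cos(a)-np.cos(a0)),4), round(-r*(np.sin(a)-np.sin(a0)),4)],end=' ')
    print()
```

```text
[np.float64(-0.0006), np.float64(-0.007)] [np.float64(-0.0022), np.float64(-0.0139)] [np.float64(-0.0049), np.float64(-0.0204)] [np.float64(-0.0086), np.float64(-0.0265)] [np.float64(-0.0132), np.float64(-0.0318)] 
[np.float64(-0.0054), np.float64(-0.0046)] [np.float64(-0.0114), np.float64(-0.0083)] [np.float64(-0.0179), np.float64(-0.011)] [np.float64(-0.0248), np.float64(-0.0126)] [np.float64(-0.0318), np.float64(-0.0132)] 
[np.float64(-0.007), np.float64(0.0006)] [np.float64(-0.0139), np.float64(0.0022)] [np.float64(-0.0204), np.float64(0.0049)] [np.float64(-0.0265), np.float64(0.0086)] [np.float64(-0.0318), np.float64(0.0132)] 
[np.float64(-0.0046), np.float64(0.0054)] [np.float64(-0.0083), np.float64(0.0114)] [np.float64(-0.011), np.float64(0.0179)] [np.float64(-0.0126), np.float64(0.0248)] [np.float64(-0.0132), np.float64(0.0318)] 
[np.float64(0.0006), np.float64(0.007)] [np.float64(0.0022), np.float64(0.0139)] [np.float64(0.0049), np.float64(0.0204)] [np.float64(0.0086), np.float64(0.0265)] [np.float64(0.0132), np.float64(0.0318)] 
[np.float64(0.0054), np.float64(0.0046)] [np.float64(0.0114), np.float64(0.0083)] [np.float64(0.0179), np.float64(0.011)] [np.float64(0.0248), np.float64(0.0126)] [np.float64(0.0318), np.float64(0.0132)] 
[np.float64(0.007), np.float64(-0.0006)] [np.float64(0.0139), np.float64(-0.0022)] [np.float64(0.0204), np.float64(-0.0049)] [np.float64(0.0265), np.float64(-0.0086)] [np.float64(0.0318), np.float64(-0.0132)] 
[np.float64(0.0046), np.float64(-0.0054)] [np.float64(0.0083), np.float64(-0.0114)] [np.float64(0.011), np.float64(-0.0179)] [np.float64(0.0126), np.float64(-0.0248)] [np.float64(0.0132), np.float64(-0.0318)]
```

Call:
drive_tool:
  deltas:
    - {"gripper": 255, "offset": [-0.0006, -0.007, -0.002], "angular": [0, 0, 0]}
    - {"gripper": 255, "offset": [-0.0022, -0.0139, -0.002], "angular": [0, 0, 0]}
    - {"gripper": 255, "offset": [-0.0049, -0.0204, -0.002], "angular": [0, 0, 0]}
    - {"gripper": 255, "offset": [-0.0086, -0.0265, -0.002], "angular": [0, 0, 0]}
    - {"gripper": 255, "offset": [-0.0132, -0.0318, -0.002], "angular": [0, 0, 0]}

```text
t: 3.55
eef_pos: [0.4853, 0.0021, 0.2688]
tool_rot: [-0.001, 0.614, 0.79, 0.0]
contact_force: [4.9, -0.7, -17.7]
gripper_width: 0.197
grasp_force: 29.6
```

Call:
drive_tool:
  deltas:
    - {"gripper": 255, "offset": [-0.0054, -0.0046, 0], "angular": [0, 0, 0]}
    - {"gripper": 255, "offset": [-0.0114, -0.0083, 0], "angular": [0, 0, 0]}
    - {"gripper": 255, "offset": [-0.0179, -0.011, 0], "angular": [0, 0, 0]}
    - {"gripper": 255, "offset": [-0.0248, -0.0126, 0], "angular": [0, 0, 0]}
    - {"gripper": 255, "offset": [-0.0318, -0.0132, 0], "angular": [0, 0, 0]}

```text
t: 4.05
eef_pos: [0.4809, -0.0314, 0.269]
tool_rot: [-0.001, 0.613, 0.79, 0.0]
contact_force: [4.1, 2.7, -24.9]
gripper_width: 0.195
grasp_force: 29.7
```

Call:
drive_tool:
  deltas:
    - {"gripper": 255, "offset": [-0.007, 0.0006, 0.001], "angular": [0, 0, 0]}
    - {"gripper": 255, "offset": [-0.0139, 0.0022, 0.0017], "angular": [0, 0, 0]}
    - {"gripper": 255, "offset": [-0.0204, 0.0049, 0.0017], "angular": [0, 0, 0]}
    - {"gripper": 255, "offset": [-0.0265, 0.0086, 0.0017], "angular": [0, 0, 0]}
    - {"gripper": 255, "offset": [-0.0318, 0.0132, 0.0017], "angular": [0, 0, 0]}

```text
t: 4.55
eef_pos: [0.5031, -0.0599, 0.2686]
tool_rot: [0.0, 0.614, 0.789, 0.001]
contact_force: [-1.3, -0.7, -2.7]
gripper_width: 0.198
grasp_force: 31.8
```

Call:
drive_tool:
  deltas:
    - {"gripper": 255, "offset": [-0.0046, 0.0054, 0], "angular": [0, 0, 0]}
    - {"gripper": 255, "offset": [-0.0083, 0.0114, 0], "angular": [0, 0, 0]}
    - {"gripper": 255, "offset": [-0.011, 0.0179, 0], "angular": [0, 0, 0]}
    - {"gripper": 255, "offset": [-0.0126, 0.0248, 0], "angular": [0, 0, 0]}
    - {"gripper": 255, "offset": [-0.0132, 0.0318, 0], "angular": [0, 0, 0]}

```text
t: 5.05
eef_pos: [0.5376, -0.0634, 0.2685]
tool_rot: [0.0, 0.613, 0.79, 0.002]
contact_force: [-2.2, 1.8, 5.1]
gripper_width: 0.196
grasp_force: 32.5
```

Run:
```python
from h import *
from station import bot,optics
o=bot.get_obs(); print(o["eef_pos"],tool(o).as_matrix().round(4).tolist(),o["contact_force"],o["torque"])
```

```text
[ 0.53757149 -0.06337907  0.26847027] [[-0.2474, 0.9689, 0.0023], [0.9689, 0.2474, 0.0021], [0.0014, 0.0027, -1.0]] [-2.24873757  1.78768085  5.09355839] [0.19151794 0.39822696 0.04847552]
```

Call:
drive_tool:
  deltas:
    - {"gripper": 255, "offset": [0.0006, 0.007, 0], "angular": [0, 0, 0]}
    - {"gripper": 255, "offset": [0.0022, 0.0139, 0], "angular": [0, 0, 0]}
    - {"gripper": 255, "offset": [0.0049, 0.0204, 0], "angular": [0, 0, 0]}
    - {"gripper": 255, "offset": [0.0086, 0.0265, 0], "angular": [0, 0, 0]}
    - {"gripper": 255, "offset": [0.0132, 0.0318, 0], "angular": [0, 0, 0]}

```text
t: 5.55
eef_pos: [0.5642, -0.0417, 0.2684]
tool_rot: [-0.001, 0.613, 0.79, 0.001]
contact_force: [-5.2, 2.0, 10.1]
gripper_width: 0.194
grasp_force: 33.0
```

Call:
drive_tool:
  deltas:
    - {"gripper": 255, "offset": [0.0054, 0.0046, 0], "angular": [0, 0, 0]}
    - {"gripper": 255, "offset": [0.0114, 0.0083, 0], "angular": [0, 0, 0]}
    - {"gripper": 255, "offset": [0.0179, 0.011, 0], "angular": [0, 0, 0]}
    - {"gripper": 255, "offset": [0.0248, 0.0126, 0], "angular": [0, 0, 0]}
    - {"gripper": 255, "offset": [0.0318, 0.0132, 0], "angular": [0, 0, 0]}

```text
t: 6.05
eef_pos: [0.5683, -0.009, 0.2684]
tool_rot: [-0.001, 0.614, 0.79, 0.0]
contact_force: [-7.9, -3.1, 10.1]
gripper_width: 0.194
grasp_force: 33.1
```

Call:
drive_tool:
  deltas:
    - {"gripper": 255, "offset": [0.007, -0.0006, 0], "angular": [0, 0, 0]}
    - {"gripper": 255, "offset": [0.0139, -0.0022, 0], "angular": [0, 0, 0]}
    - {"gripper": 255, "offset": [0.0204, -0.0049, 0], "angular": [0, 0, 0]}
    - {"gripper": 255, "offset": [0.0265, -0.0086, 0], "angular": [0, 0, 0]}
    - {"gripper": 255, "offset": [0.0318, -0.0132, 0], "angular": [0, 0, 0]}

```text
t: 6.55
eef_pos: [0.5484, 0.0179, 0.2685]
tool_rot: [0.0, 0.614, 0.79, 0.001]
contact_force: [-1.6, -5.1, 4.8]
gripper_width: 0.196
grasp_force: 32.6
```

Call:
drive_tool:
  deltas:
    - {"gripper": 255, "offset": [0.0046, -0.0054, 0], "angular": [0, 0, 0]}
    - {"gripper": 255, "offset": [0.0083, -0.0114, 0], "angular": [0, 0, 0]}
    - {"gripper": 255, "offset": [0.011, -0.0179, 0], "angular": [0, 0, 0]}
    - {"gripper": 255, "offset": [0.0126, -0.0248, 0], "angular": [0, 0, 0]}
    - {"gripper": 255, "offset": [0.0132, -0.0318, 0], "angular": [0, 0, 0]}

```text
t: 7.05
eef_pos: [0.5144, 0.0237, 0.2685]
tool_rot: [0.001, 0.613, 0.79, 0.002]
contact_force: [2.1, -4.1, 4.5]
gripper_width: 0.197
grasp_force: 32.5
```

Call:
drive_tool:
  deltas:
    - {"gripper": 255, "offset": [0, -0.002, 0], "angular": [0, 0, 0]}
    - {"gripper": 255, "offset": [0, -0.002, 0], "angular": [0, 0, 0]}
    - {"gripper": 255, "offset": [0, -0.002, 0], "angular": [0, 0, 0]}

```text
t: 7.35
eef_pos: [0.5122, 0.0231, 0.2684]
tool_rot: [-0.0, 0.614, 0.79, 0.001]
contact_force: [-1.1, -2.7, 7.4]
gripper_width: 0.197
grasp_force: 32.7
```

Run:
```python
from h import *
from station import bot,optics
o=bot.get_obs(); print(o["eef_pos"],tool(o).as_matrix().round(4).tolist(),o["contact_force"],o["torque"])
im=optics.read_camera("top"); cv2.imwrite("pics/top1.png",cv2.resize(im[170:290,240:400],None,fx=5,fy=5,interpolation=cv2.INTER_CUBIC))
```

```text
[0.5121928  0.02311951 0.26842857] [[-0.2471, 0.969, 0.0016], [0.969, 0.2471, 0.0021], [0.0017, 0.002, -1.0]] [-1.14930081 -2.68135907  7.35577697] [-0.63982474  0.02568607  0.02114704]
```

View pics/top1.png

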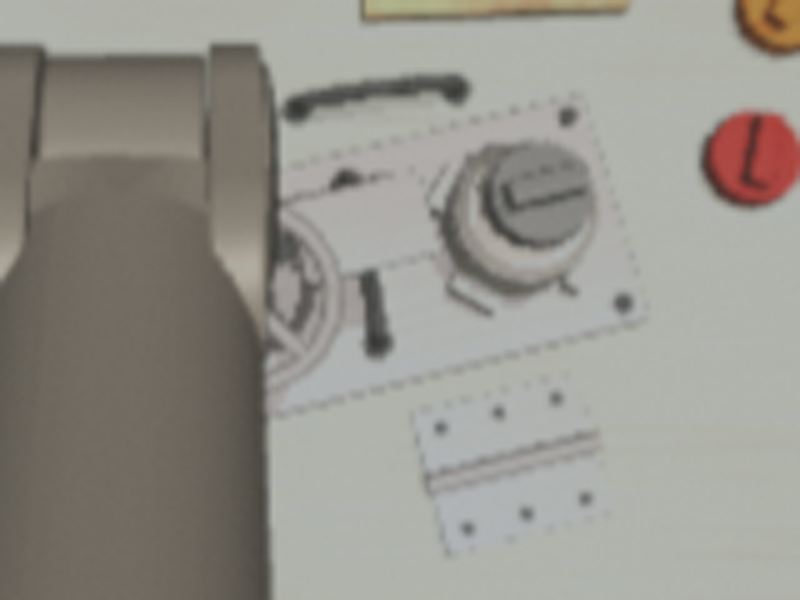

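The guard plate is now off the cap and lies at (350,220) in the crop. The cap's wing runs from about (505,195) to (590,185). Next I release the knob, rise and move over the cap.

Call:
drive_tool:
  deltas:
    - {"gripper": 150, "offset": [0, 0, 0], "angular": [0, 0, 0]}
    - {"gripper": 100, "offset": [0, 0, 0], "angular": [0, 0, 0]}
    - {"gripper": 100, "offset": [0, 0, -0.03], "angular": [0, 0, 0]}
    - {"gripper": 100, "offset": [0, 0, -0.065], "angular": [0, 0, 0]}
    - {"gripper": 100, "offset": [0, 0, -0.1], "angular": [0, 0, 0]}

```text
t: 7.9
eef_pos: [0.5112, 0.0234, 0.3683]
tool_rot: [-0.001, 0.613, 0.79, 0.0]
contact_force: [0.2, 0.4, 0.2]
gripper_width: 0.605
grasp_force: 0.0
```

Call:
drive_tool:
  deltas:
    - {"gripper": 100, "offset": [-0.043, 0.005, 0], "angular": [0, 0, 0]}
    - {"gripper": 100, "offset": [-0.086, 0.01, 0], "angular": [0, 0, 0]}
    - {"gripper": 100, "offset": [-0.129, 0.015, 0], "angular": [0, 0, 0]}
    - {"gripper": 100, "offset": [-0.172, 0.02, 0], "angular": [0, 0, 0]}
    - {"gripper": 100, "offset": [-0.215, 0.024, 0], "angular": [0, 0, 0]}

```text
t: 8.4
eef_pos: [0.5888, -0.1801, 0.3669]
tool_rot: [-0.001, 0.613, 0.79, 0.001]
contact_force: [1.0, -0.1, 0.4]
gripper_width: 0.607
grasp_force: 0.0
```

Call:
drive_tool:
  deltas:
    - {"gripper": 0, "offset": [0, 0, 0], "angular": [0, 0, 0]}
    - {"gripper": 0, "offset": [0, 0, 0], "angular": [0, 0, 0]}
    - {"gripper": 0, "offset": [0, 0, 0], "angular": [0, 0, 0]}

```text
t: 8.7
eef_pos: [0.5883, -0.1778, 0.367]
tool_rot: [-0.001, 0.613, 0.79, 0.001]
contact_force: [1.7, -0.1, -1.4]
gripper_width: 0.999
grasp_force: 0.0
```

Run:
```python
from h import *
from station import bot,optics
o=bot.get_obs(); print(o["eef_pos"],tool(o).as_matrix().round(4).tolist(),o["q"].round(2))
m=optics.camera_model("wrist"); im=optics.read_camera("wrist"); cv2.imwrite("pics/w2.png",cv2.resize(im[100:300,140:420],None,fx=2.8,fy=2.8,interpolation=cv2.INTER_CUBIC))
p=[.572,-.1115,.2487]
uv=proj(m,sw(p,np.array([[0,-70,152],[0,-91,152],[0,-49,152],[-7,-70,152],[7,-70,152],[-27,-70,130],[27,-70,130],[-22,145,224],[22,-5,164]])/1000))
print(uv.round(1).tolist(),((uv-[140,100])*2.8).round().tolist())
```

```text
[ 0.58828149 -0.17784658  0.36695235] [[-0.2489, 0.9685, -0.0007], [0.9685, 0.2489, 0.0031], [0.0031, 0.0001, -1.0]] [-0.26  0.36  0.6   1.66 -0.22  1.19  0.65]
[[277.0, 197.1], [277.0, 216.7], [277.1, 176.6], [270.1, 197.1], [283.9, 197.1], [252.2, 192.1], [301.8, 192.2], [239.5, -142.2], [301.4, 131.3]] [[384.0, 272.0], [384.0, 327.0], [384.0, 215.0], [364.0, 272.0], [403.0, 272.0], [314.0, 258.0], [453.0, 258.0], [279.0, -678.0], [452.0, 88.0]]
```

View pics/w2.png

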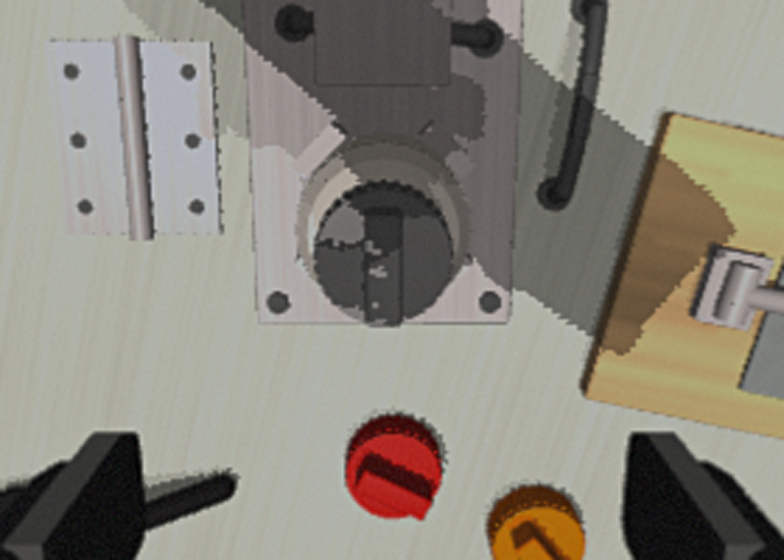

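The wing is at crop x 363–404, where I predicted 364–403. The guard edge also sits where predicted, and the hand is aligned with the wing. I'll descend and grip it.

Call:
drive_tool:
  deltas:
    - {"gripper": 0, "offset": [-0.0017, 0.0005, 0.04], "angular": [0, 0, 0]}
    - {"gripper": 60, "offset": [-0.0017, 0.0005, 0.08], "angular": [0, 0, 0]}
    - {"gripper": 80, "offset": [-0.0017, 0.0005, 0.12], "angular": [0, 0, 0]}
    - {"gripper": 100, "offset": [-0.0017, 0.0005, 0.145], "angular": [0, 0, 0]}
    - {"gripper": 100, "offset": [-0.0017, 0.0005, 0.16], "angular": [0, 0, 0]}

```text
t: 9.25
eef_pos: [0.5885, -0.1785, 0.2054]
tool_rot: [-0.002, 0.613, 0.79, 0.0]
contact_force: [-0.3, 1.5, 0.1]
gripper_width: 0.612
grasp_force: 0.0
```

Call:
drive_tool:
  deltas:
    - {"gripper": 150, "offset": [0, 0, 0], "angular": [0, 0, 0]}
    - {"gripper": 180, "offset": [0, 0, 0], "angular": [0, 0, 0]}
    - {"gripper": 195, "offset": [0, 0, 0], "angular": [0, 0, 0]}
    - {"gripper": 195, "offset": [0, 0, 0], "angular": [0, 0, 0]}

```text
t: 9.65
eef_pos: [0.59, -0.1811, 0.2091]
tool_rot: [0.001, 0.614, 0.79, 0.001]
contact_force: [0.4, 0.7, 0.2]
gripper_width: 0.235
grasp_force: 0.0
```

Call:
drive_tool:
  deltas:
    - {"gripper": 255, "offset": [0, 0, 0], "angular": [0, 0, 0]}
    - {"gripper": 255, "offset": [0, 0, 0], "angular": [0, 0, 0]}
    - {"gripper": 255, "offset": [0, 0, 0], "angular": [0, 0, 0]}
    - {"gripper": 255, "offset": [0, 0, 0], "angular": [0, 0, 0]}
  grip_force: 70

```text
t: 10.05
eef_pos: [0.5899, -0.181, 0.2083]
tool_rot: [0.0, 0.614, 0.79, 0.001]
contact_force: [1.6, -0.6, 3.4]
gripper_width: 0.143
grasp_force: 70.6
```

Call:
drive_tool:
  deltas:
    - {"gripper": 255, "offset": [0, 0, 0.003], "angular": [0, 0, 0]}
    - {"gripper": 255, "offset": [0, 0, 0.006], "angular": [0, 0, 0]}
    - {"gripper": 255, "offset": [0, 0, 0.009], "angular": [0, 0, 0]}
    - {"gripper": 255, "offset": [0, 0, 0.01], "angular": [0, 0, 0]}
    - {"gripper": 255, "offset": [0, 0, 0.01], "angular": [0, 0, 0]}

```text
t: 10.55
eef_pos: [0.5899, -0.1811, 0.199]
tool_rot: [0.0, 0.614, 0.79, 0.001]
contact_force: [-2.1, 2.3, 13.1]
gripper_width: 0.147
grasp_force: 71.9
```

Call:
drive_tool:
  deltas:
    - {"gripper": 255, "offset": [0, 0, 0], "angular": [0, 0, -0.12]}
    - {"gripper": 255, "offset": [0, 0, 0], "angular": [0, 0, -0.24]}
    - {"gripper": 255, "offset": [0, 0, 0], "angular": [0, 0, -0.36]}
    - {"gripper": 255, "offset": [0, 0, 0], "angular": [0, 0, -0.48]}
    - {"gripper": 255, "offset": [0, 0, 0], "angular": [0, 0, -0.6]}

```text
t: 11.05
eef_pos: [0.5905, -0.1812, 0.1991]
tool_rot: [0.001, 0.411, 0.912, 0.001]
contact_force: [0.8, 0.8, 9.6]
gripper_width: 0.138
grasp_force: 71.4
```

Run:
```python
from h import *
from station import bot
o=bot.get_obs(); print(o["eef_pos"],tool(o).as_matrix().round(4).tolist(),o["contact_force"],o["torque"],o["q"].round(2),o["gripper_width"])
```

```text
[ 0.59054326 -0.18115705  0.19905578] [[-0.6628, 0.7487, 0.0038], [0.7488, 0.6628, 0.0011], [-0.0017, 0.0036, -1.0]] [0.76849815 0.77417228 9.63521477] [ 0.1471984  -0.05393295 -0.03129969] [-0.1   0.52  0.4   1.81 -0.26  0.85  1.15] 0.1379081528093065
```

Call:
drive_tool:
  deltas:
    - {"gripper": 255, "offset": [0, 0, 0], "angular": [0, 0, -0.12]}
    - {"gripper": 255, "offset": [0, 0, 0], "angular": [0, 0, -0.24]}
    - {"gripper": 255, "offset": [0, 0, 0], "angular": [0, 0, -0.36]}
    - {"gripper": 255, "offset": [0, 0, 0], "angular": [0, 0, -0.48]}
    - {"gripper": 255, "offset": [0, 0, 0], "angular": [0, 0, -0.6]}

```text
t: 11.55
eef_pos: [0.5905, -0.1811, 0.1991]
tool_rot: [0.002, 0.186, 0.982, 0.001]
contact_force: [0.3, 0.9, 9.8]
gripper_width: 0.14
grasp_force: 71.4
```

Call:
drive_tool:
  deltas:
    - {"gripper": 255, "offset": [0, 0, 0], "angular": [0, 0, -0.12]}
    - {"gripper": 255, "offset": [0, 0, 0], "angular": [0, 0, -0.24]}
    - {"gripper": 255, "offset": [0, 0, 0], "angular": [0, 0, -0.36]}
    - {"gripper": 255, "offset": [0, 0, 0], "angular": [0, 0, -0.48]}
    - {"gripper": 255, "offset": [0, 0, 0], "angular": [0, 0, -0.55]}

```text
t: 12.05
eef_pos: [0.5905, -0.1811, 0.199]
tool_rot: [0.002, -0.028, 1.0, 0.001]
contact_force: [1.4, 1.0, 9.9]
gripper_width: 0.146
grasp_force: 71.4
```

Run:
```python
from h import *
from station import bot
o=bot.get_obs(); print(o["eef_pos"],tool(o).as_matrix().round(4).tolist(),o["contact_force"],o["torque"],o["q"].round(2),o["gripper_width"])
```

```text
[ 0.59050092 -0.18112478  0.19904071] [[-0.9984, -0.0564, 0.0037], [-0.0564, 0.9984, 0.0013], [-0.0038, 0.0011, -1.0]] [1.43310967 1.03411913 9.89787872] [ 0.10743816 -0.09099756 -0.03421492] [ 0.07  0.5   0.17  1.8  -0.11  0.85  1.92] 0.14569093424884028
```

Call:
drive_tool:
  deltas:
    - {"gripper": 255, "offset": [0, 0, -0.003], "angular": [0, 0, 0]}
    - {"gripper": 255, "offset": [0, 0, -0.006], "angular": [0, 0, 0]}
    - {"gripper": 255, "offset": [0, 0, -0.009], "angular": [0, 0, 0]}
    - {"gripper": 255, "offset": [0, 0, -0.012], "angular": [0, 0, 0]}
    - {"gripper": 255, "offset": [0, 0, -0.014], "angular": [0, 0, 0]}

```text
t: 12.55
eef_pos: [0.5888, -0.1808, 0.2112]
tool_rot: [-0.0, -0.027, 1.0, 0.001]
contact_force: [1.1, 0.7, -1.7]
gripper_width: 0.145
grasp_force: 69.9
```

Call:
drive_tool:
  deltas:
    - {"gripper": 255, "offset": [0, 0, -0.007], "angular": [0, 0, 0]}
    - {"gripper": 255, "offset": [0, 0, -0.016], "angular": [0, 0, 0]}
    - {"gripper": 255, "offset": [0, 0, -0.027], "angular": [0, 0, 0]}
    - {"gripper": 255, "offset": [0, 0, -0.039], "angular": [0, 0, 0]}
    - {"gripper": 255, "offset": [0, 0, -0.051], "angular": [0, 0, 0]}

```text
t: 13.05
eef_pos: [0.5892, -0.1811, 0.264]
tool_rot: [0.0, -0.027, 1.0, 0.001]
contact_force: [-0.2, -0.4, -0.0]
gripper_width: 0.143
grasp_force: 69.9
```

Call:
drive_tool:
  deltas:
    - {"gripper": 255, "offset": [0, 0, -0.012], "angular": [0, 0, 0]}
    - {"gripper": 255, "offset": [0, 0, -0.022], "angular": [0, 0, 0]}
    - {"gripper": 255, "offset": [0, 0, -0.03], "angular": [0, 0, 0]}
    - {"gripper": 255, "offset": [0, 0, -0.034], "angular": [0, 0, 0]}
    - {"gripper": 255, "offset": [0, 0, -0.036], "angular": [0, 0, 0]}

```text
t: 13.55
eef_pos: [0.5893, -0.181, 0.299]
tool_rot: [0.0, -0.027, 1.0, 0.001]
contact_force: [-0.3, 0.2, -0.4]
gripper_width: 0.142
grasp_force: 69.9
```

Call:
drive_tool:
  deltas:
    - {"gripper": 255, "offset": [0, 0, 0], "angular": [0, 0, 0]}
    - {"gripper": 255, "offset": [0, 0, 0], "angular": [0, 0, 0]}
    - {"gripper": 255, "offset": [0, 0, 0], "angular": [0, 0, 0]}
    - {"gripper": 255, "offset": [0, 0, 0], "angular": [0, 0, 0]}
    - {"gripper": 255, "offset": [0, 0, 0], "angular": [0, 0, 0]}

```text
t: 14.05
eef_pos: [0.5892, -0.181, 0.2984]
tool_rot: [0.0, -0.027, 1.0, 0.001]
contact_force: [0.1, -0.0, -0.2]
gripper_width: 0.142
grasp_force: 69.9
```

Run:
```python
from h import *
from station import bot,optics
o=bot.get_obs(); print(o["eef_pos"],tool(o).as_matrix().round(4).tolist(),o["contact_force"],o["joint_vel"].round(3),o["gripper_width"])
im=optics.read_camera("scene"); cv2.imwrite("pics/s2.png",cv2.resize(im[130:330,110:390],None,fx=2.8,fy=2.8,interpolation=cv2.INTER_CUBIC))
m=optics.camera_model("scene")
# expected: mouth, cap rim centre, wing top
print(((proj(m,[[.589,-.18,.114],[.589,-.18,.194],[.589,-.18,.22],[.589,-.18,.242]])-[110,130])*2.8).round().tolist())
```

```text
[ 0.58917425 -0.18103865  0.29841906] [[-0.9986, -0.0532, 0.0001], [-0.0532, 0.9986, 0.0016], [-0.0002, 0.0016, -1.0]] [ 0.08193448 -0.00474127 -0.18861268] [-0.001 -0.001  0.    -0.002 -0.     0.001  0.001] 0.14224574148240596
[[347.0, 323.0], [341.0, 251.0], [339.0, 226.0], [338.0, 204.0]]
```

View pics/s2.png

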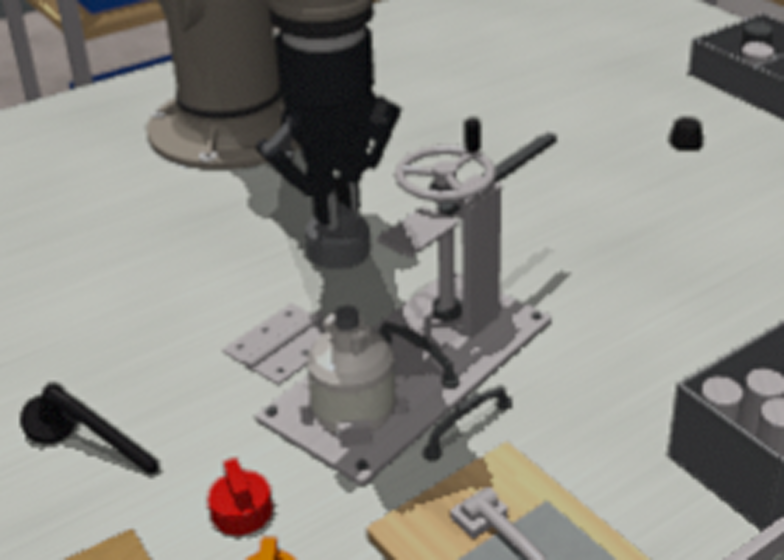

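The cap is held level with its rim at about (340,252), where I predicted (341,251). The open neck is below it at (347,318), the guard is open and the other goods are undisturbed. I'll hand it in.

```bash
python3 -c "
from station import bot
print(bot.hand_in())"
```

```text
the job is handed in; nothing more can be done
None
```

I handed the job in at about 14 s: the guard is wound open, and the cap is off and held level and still about 8 cm above the open neck, with none of the other goods visibly disturbed; the hand-in returned no verdict.

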